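Stop-button test on the bench sander

ROBOT

A 6-joint arm with a two-finger parallel gripper is mounted at the origin on a cart in front of the work surface, level with it; the furniture and walls round the work are solid. World frame = base frame: x ahead of the robot, y to its left, z up, the work surface at z = 0. Lengths are in m, angles in degrees, forces in N, time in s.
With the tool pointing down it reaches from about 0.25 to 0.725 m from the base axis. Payload 9.7 kg.
Tool frame: the origin (TCP) lies between the finger pads; the fingertips stand 11 mm ahead of it and the grasp point (between the pads) lies 8 mm behind it; z points along the fingers, x is the direction in which the jaws open and shut, and the axes are right-handed (so a half turn about z gives the same grasp; the last joint's range is limited). The gripper opens to 85 mm and grips with 20 to 120 N. Pads are 22 mm wide; open, the fingers measure 114 mm over their backs; the gripper's body (76 mm by 85 mm) begins 54 mm behind the grasp point. The pads swing forward as they close: fully open they stand 13 mm farther back than shut.
Start: joints at [-68.125, 4.979, 10.078, 95.1, 0, 90], TCP at [0.205, -0.51, 0.242] pointing down, gripper open.
Joint ranges: [-179.16, 179.16], [-48.56, 103.87], [-65.8, 70.77], [-126.05, 130.52], [-82.76, 87.17], [-180, 180]. Speed limits (degrees/s): [127.2, 127.2, 147.25, 180, 180, 180].

INTERFACE

Orientations are given as [roll, pitch, yaw] about the fixed x, y, z axes, in that order (R = Rz(yaw) Ry(pitch) Rx(roll)).
In Python, from workcell import get_obs, camera, job_done gives the robot as it stands.
- The arm moves only by the tool arm_command, never from a script. Its argument "increments" is a list of rows, each a list of 2 entries, a list of its own where there are three numbers: the shift along the tool's x, y, z in units of 25 mm (1.0 is 25 mm), then the turn about the tool's z in units of 6 degrees (1.0 is 6 degrees). In form: [[[dx, dy, dz], roll], ...]. A call has 1 to 5 rows; each row is the pose to reach, as a shift and turn from the pose measured when the call began, along the tool's axes at that moment; what a row does not reach only later rows make up. A row lasts 1/10 s, in which the tool goes at most 50 mm and 8.59 degrees, less where a joint would pass 70% of its speed; a pose out of reach is approached as far as the arm can. A call with a gripper value outside its range is refused whole. "claw" is the closure, from -1 (fully open) to 1 (shut), so that 0 is half open, set as the call begins (left out, the last holds). The fingers move at their own pace and stop on an object; "force" is the grip in N (left out, the last holds). Time passes only in rows, so rows that repeat a pose let the fingers close. It gives the time, the measured TCP pose, the force and the opening at its end, in the units of the state.
- get_obs(): the state, without advancing time (a new reading comes with each control period).
- camera(name): name is "scene" or "side" or "wrist"; returns a dict with "frame" (480x640x3 uint8, red, green, blue), "range_z" (480x640 float32, m along the optical axis (not along the pixel's ray), 0 where there is no reading), "K" (3x3 intrinsics, pixels), "R" (3x3) and "t" (3): a world point X has camera coordinates R X + t; the wrist camera has in their place "hand_eye" (4x4, takes a point from camera to tool coordinates, whose origin is the TCP and whose axes are the tool frame's). Camera axes: x right, y down, z forward; pixel columns grow to the right and rows downward; lengths in m; the calibration is good to about 2 mm. A picture is of the moment at which its call begins: read the wrist's pose just before it.
- job_done(): hands the job in, once; it reports no verdict.
The state is a dict: "time": time; "q": joint angles; "qd": joint speeds; "joint_efforts": joint torques, N m; "ee_pos": TCP position; "tcp_rot": TCP orientation; "wrist_force": force on the tool from outside, world axes, zero at the start; "torque": the same for the moment, N m; "opening": finger opening in m.
Only numpy, scipy, OpenCV 4.12 (cv2) and the standard library are available. Lean on these libraries where they do the work, as an engineer would, in place of code of your own. Each camera call takes 0.05 s, during which the arm holds its last target.

TASK

Do the daily stop test on the little bench sander: press its mushroom stop button down until it stays in by itself when you let go, then push its raised bar round clockwise until the button springs back up, and only after that press the flat round reset button on the same console fully in and let go. Work with closed fingertips only: do not grip the stop button's bar, and leave the bridge blank, cork block, plane and pencil round the sander where they lie.

Things in the scene. Friction and masses are not known exactly. Their poses are not given: they have to be found in the camera images.
- sander: Grey bench spindle sander, fixed, level on the table. Origin: centre of its underside; x from its console to its back, y to its left, z up. Console in front (x -171 to -46 mm, y +-138 mm), top 55 mm above the origin, with two units at x = -115 mm, y = +65 and -65 mm; which is the stop and which the reset varies. Behind it an aluminium table 240 x 290 mm, top at 110 mm, middle at x = +55 mm.
- spindle_top (a point): Top of the nut on the upright abrasive sleeve (42 mm across at the washer) on the sander's table: 184 mm above the sander's origin, at its x = +65 mm, y = 0. Keep clear.
- stop_unit: Stop unit, fixed on the console: grey square box 86 x 86 x 16 mm, origin under its centre, axes as the sander's. On it an aluminium guard ring (outer 76, inner 67 mm across, top 30 mm above the origin) round a black mushroom head 61 mm across. Released, the head's edge is 38 mm above the origin, its middle 40 mm; latched, about 9 mm lower, just below the ring's top.
- stop_top (a point): Centre of the top of the one raised bar across the mushroom head, 58 mm above stop_unit's origin when released; moves with the head. y axis along the bar (54 mm long), x across it (12 mm wide, upright flanks 18 to 20 mm high), z up. At zero twist the axes are parallel to the sander's: the bar runs left to right. White arrows beside it show the way to twist.
- stop_plunger (a joint): How far the mushroom head is pressed in, m: 0 released, 0.0102 at the bottom stop. Sprung. Pressing takes 2 to 6 N all the way; the latch snaps in at about 0.009, so press to the bottom stop: let go, it stays at about 0.0087 (0.008 to 0.0092).
- stop_twist (a joint): Twist of the mushroom head, rad, clockwise from above positive (the bar's +y end goes to +x): 0 at rest, 0.75 at its stop. Springs back to 0 (0.04 N m at the stop). With the head latched, a twist of about 0.4 frees the latch and the head jumps up 9 mm. It does not turn the other way.
- bar_near: The half of the bar's two flanks that lies at -x of stop_top: carries the -x flank, not the bar's top 4 mm. Origin on the button's axis 30 mm below stop_top, axes as stop_top.
- bar_far: The other half, at +x, with the +x flank; origin and axes as bar_near. Fingers pressing on both halves at once grip the bar, which is not wanted.
- reset_unit: Reset unit, fixed on the console: grey square box 66 x 66 x 16 mm with an aluminium collar (43 mm across, top 20 mm above the underside) round a flat black button 32 mm across. Origin at the centre of its underside, axes as the sander's.
- reset_top (a point): Centre of the top face of the flat reset button, 5.5 mm above its collar when released.
- reset_button (a joint): How far the reset button is pressed in, m: 0 released, 0.005 fully in, which takes about 5 N. Springs back.
- bridge_blank: Loose violin bridge blank, maple, 34 x 41 x 4 mm, lying on the sander's table; origin under its centre. Leave it.
- cork_block: Loose cork sanding block 44 x 70 x 28 mm on the table at the sander's left; origin under its centre. Leave it.
- thumb_plane: Loose brass thumb plane 25 x 60 x 34 mm on the table at the sander's right; origin under its centre. Leave it.
- pencil: Loose mechanical pencil, 136 mm long, 10 mm thick, on the table at the sander's right; origin under its centre. Leave it.

How it is judged:
By the outcome, as a careful person would: the job done as asked, in the order asked, and still so for the second after the job is handed in, with the robot touching nothing.
It also fails if it takes over 45 s, if anything falls off the work surface, if the arm or the gripper's body presses on something with over 40 N, if the wrist force passes 120 N, or if a joint passes its speed limit or range.

## Working session

There is one attempt and no reset: what is moved stays moved. The work goes in short steps, Python scripts to look and compute and a tool call to move; the robot and the scene stay as the last step left them, time stands still between calls to the robot, and variables do not carry over. Pictures are saved under pics/ and viewed, and the job is handed in when it is done.

Besides the shell and the picture viewer there is one more tool, called after "Call:" by a JSON object that holds its "name" and its "arguments", one argument or row to a line. arm_command: Moves the arm, as the interface text tells. Its arguments: {"type":"object","properties":{"increments":{"type":"array"},"claw":{"type":"number"},"force":{"type":"number"}},"required":["increments"]}

```bash
ls; mkdir -p pics
cat > h.py <<'E'
import numpy as np, cv2, pickle
from workcell import get_obs, camera, job_done
def snap(name,tag):
    o=get_obs(); c=camera(name); cv2.imwrite(f'pics/{tag}.png',c['frame'][:,:,::-1])
    pickle.dump((o,c),open(f'{tag}.pkl','wb')); return o,c
E
python3 - <<'E'
from h import *
print(get_obs())
for n in ('scene','side'):
    o,c=snap(n,n+'0'); print(n,c['K'],c['R'],c['t'])
E
```

```text
pics
{'time': 0.0, 'q': array([-6.81242991e+01,  5.01305662e+00,  1.00354867e+01,  9.50993984e+01,
       -2.42613925e-03,  8.99983689e+01]), 'qd': array([ 0.0350674 ,  0.15239345, -0.07311962, -0.05979789, -0.05089442,
        0.08656775]), 'joint_efforts': array([ 1.32269747e-04, -5.20385957e+01,  4.64804471e+01,  1.63541478e-02,
       -1.01699211e-04, -8.63752632e-06]), 'ee_pos': array([ 0.20483978, -0.5102112 ,  0.24157353]), 'tcp_rot': array([ 1.79997576e+02,  7.69684164e-02, -6.81226681e+01]), 'wrist_force': array([ 0.62537009,  0.29540212, -0.13772409]), 'torque': array([ 0.03186693, -0.02370534,  0.0445381 ]), 'opening': 0.08568819147955199}
scene [[434.35793314   0.         313.96108089]
 [  0.         434.35793314 235.0367883 ]
 [  0.           0.           1.        ]] [[-0.59199711 -0.80571664 -0.01897671]
 [-0.5863666   0.44674541 -0.67571647]
 [ 0.55291377 -0.38889489 -0.73691732]] [0.32377441 0.48077032 0.63530323]
side [[533.65320153   0.         316.96641571]
 [  0.         533.65320153 240.62814654]
 [  0.           0.           1.        ]] [[ 0.99897089 -0.03907709 -0.02302478]
 [-0.03871719 -0.47027862 -0.8816683 ]
 [ 0.02362497  0.88165242 -0.47130761]] [-0.59500143  0.10531682  1.20062452]
```

View pics/scene0.png

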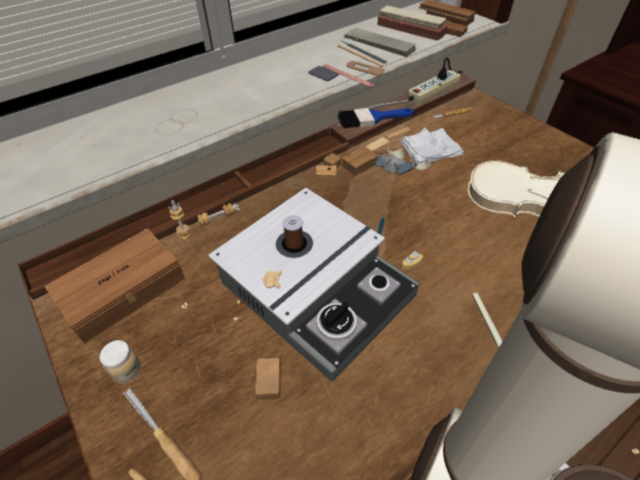

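View pics/side0.png

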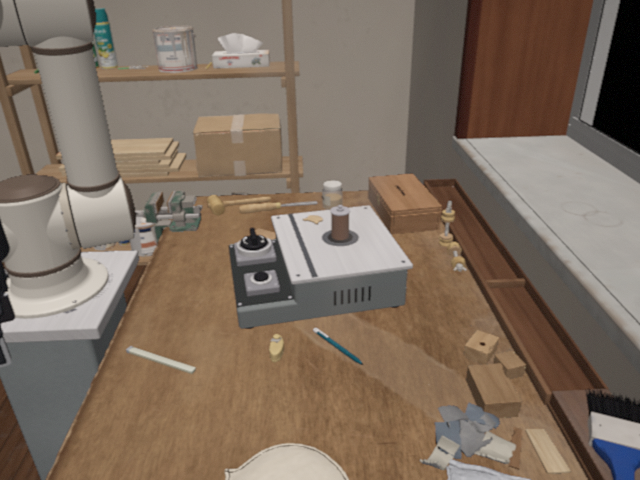

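The scene view shows the stop unit at about (338,320), which is the sander's left, and the reset at about (378,283). The side view agrees: stop at (254,245), reset at (262,280). Next I'll fit the pose from depth.

```bash
cat >> h.py <<'E'
def cloud(c,o=None):
    K=c['K']; Z=c['range_z']; v,u=np.mgrid[:480,:640]
    P=np.stack([(u-K[0,2])/K[0,0]*Z,(v-K[1,2])/K[1,1]*Z,Z],-1)
    if 'R' in c: W=(P-c['t'])@c['R']
    else:
        from scipy.spatial.transform import Rotation as R
        T=c['hand_eye']; W=P@T[:3,:3].T+T[:3,3]
        W=W@R.from_euler('xyz',o['tcp_rot'],degrees=True).as_matrix().T+o['ee_pos']
    W[Z<=0]=np.nan; return W
E
python3 - <<'E'
from h import *
for n,(s) in {'scene':(200,190,430,380),'side':(220,180,420,330)}.items():
    o,c=pickle.load(open(n+'0.pkl','rb')); W=cloud(c)
    sub=W[s[1]:s[3],s[0]:s[2]].reshape(-1,3)
    print(np.histogram(sub[:,2],bins=np.arange(-.01,.2,.005)))
    for lo,hi in((.103,.117),(.048,.062)):
        m=(W[:,:,2]>lo)&(W[:,:,2]<hi); mm=np.zeros_like(m);mm[s[1]:s[3],s[0]:s[2]]=m[s[1]:s[3],s[0]:s[2]]
        mk=cv2.morphologyEx(mm.astype(np.uint8),cv2.MORPH_OPEN,np.ones((3,3)))
        k,l,st,_=cv2.connectedComponentsWithStats(mk); i=1+np.argmax(st[1:,4])
        p=W[l==i]; print(n,lo,len(p),p[:,2].mean(),cv2.minAreaRect((p[:,:2]*1000).astype(np.float32)))
    for nm,px in {'scene':dict(stop=(338,320),reset=(379,282),sp=(293,220)),'side':dict(stop=(254,236),reset=(262,277),sp=(340,210))}[n].items():
        print(nm,W[px[1],px[0]])
E
```

```text
(array([   11, 11009,  8796,   553,   253,   461,   380,   851,   292,
         214,   223,   282,  2146,  1893,   329,   639,  1136,   394,
         454,   276,   403,   107,   148,  6112,  5518,    84,    31,
          29,    29,    29,    30,    27,    30,    32,    29,    24,
         175,    59,    14,     3,     0]), array([-0.01 , -0.005,  0.   ,  0.005,  0.01 ,  0.015,  0.02 ,  0.025,
        0.03 ,  0.035,  0.04 ,  0.045,  0.05 ,  0.055,  0.06 ,  0.065,
        0.07 ,  0.075,  0.08 ,  0.085,  0.09 ,  0.095,  0.1  ,  0.105,
        0.11 ,  0.115,  0.12 ,  0.125,  0.13 ,  0.135,  0.14 ,  0.145,
        0.15 ,  0.155,  0.16 ,  0.165,  0.17 ,  0.175,  0.18 ,  0.185,
        0.19 ,  0.195]))
scene 0.103 11570 0.10991522751184454 ((636.1444702148438, -23.345428466796875), (242.0880126953125, 291.0827331542969), 9.695219039916992)
scene 0.048 4052 0.054906434705603 ((471.5379638671875, -51.08978271484375), (119.57225799560547, 275.87054443359375), 9.323302268981934)
stop [0.45046185 0.01304318 0.09493617]
reset [ 0.47644831 -0.11430738  0.08112176]
sp [ 0.64162022 -0.02223494  0.18
[... 364 characters left out ...]
0.03 ,  0.035,  0.04 ,  0.045,  0.05 ,  0.055,  0.06 ,  0.065,
        0.07 ,  0.075,  0.08 ,  0.085,  0.09 ,  0.095,  0.1  ,  0.105,
        0.11 ,  0.115,  0.12 ,  0.125,  0.13 ,  0.135,  0.14 ,  0.145,
        0.15 ,  0.155,  0.16 ,  0.165,  0.17 ,  0.175,  0.18 ,  0.185,
        0.19 ,  0.195]))
side 0.103 7037 0.11190941950619449 ((635.4805908203125, -24.934097290039062), (240.43235778808594, 295.677490234375), 9.763986587524414)
side 0.048 2746 0.05631561565439255 ((568.7664794921875, -39.043701171875), (316.489501953125, 276.8436279296875), 9.953882217407227)
stop [ 0.46217512 -0.00901377  0.11526875]
reset [ 0.48311591 -0.12571039  0.08319353]
sp [ 0.6463519  -0.02949174  0.17877178]
```

Run:
```python
from h import *
o,c=pickle.load(open('scene0.pkl','rb'));cv2.imwrite('pics/sc_z.png',cv2.resize(c['frame'][240:400,240:440,::-1],(800,640))[:600])
```

```text
(no output)
```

View pics/sc_z.png

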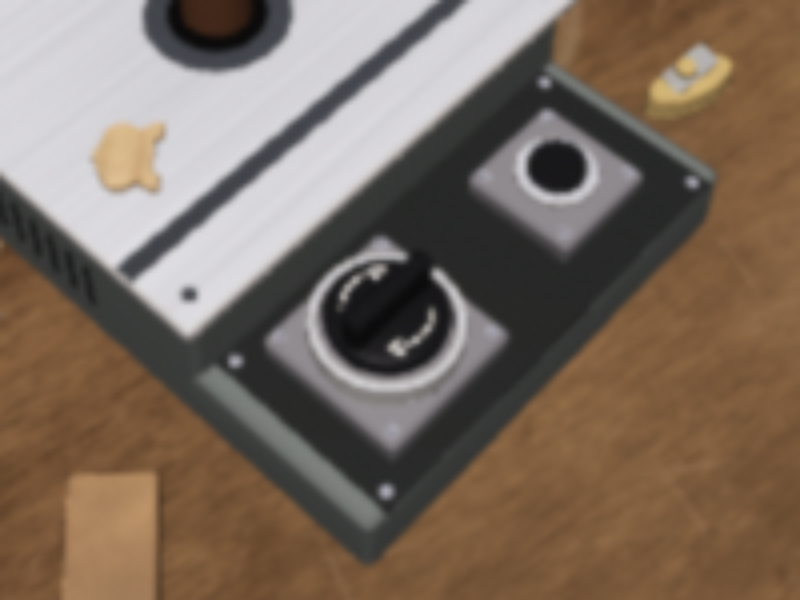

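```bash
cat >> h.py <<'E'
from scipy.spatial.transform import Rotation as Rn
def go(p,yaw):
    o=get_obs(); M=Rn.from_euler('xyz',o['tcp_rot'],degrees=True).as_matrix()
    T=Rn.from_euler('xyz',[180,0,yaw],degrees=True).as_matrix()
    d=M.T@(np.array(p)-o['ee_pos'])/.025
    r=(M.T@T); print('t',o['time'],'units',d.round(2),'roll',round(np.degrees(np.arctan2(r[1,0],r[0,0]))/6,2),'F',o['wrist_force'].round(1),'pos',o['ee_pos'].round(4),o['tcp_rot'].round(1))
YAW=9.7; O=np.array([.5816,-.0334,0.])
def S(x,y,z): # sander frame -> world
    return O+Rn.from_euler('z',YAW,degrees=True).apply([x,y,z])
E
python3 - <<'E'
from h import *
print(S(-.115,.065,0),S(-.115,-.065,0)); go([.45,-.05,.25],YAW)
E
```

```text
[0.45729229 0.01129445 0.        ] [ 0.47919591 -0.116847    0.        ]
t 0.1 units [-13.43 -15.96  -0.32] roll -12.97 F [-0.1  0.6  0.1] pos [ 0.2048 -0.5102  0.2417] [ 1.80e+02  1.00e-01 -6.81e+01]
```

Call:
{"name": "arm_command", "arguments": {
  "increments": [
    [[-1.4, -1.6, 0], -1.4],
    [[-2.8, -3.2, -0.1], -2.8],
    [[-4.2, -4.8, -0.1], -4.2],
    [[-5.6, -6.4, -0.2], -5.6],
    [[-7.0, -8.0, -0.2], -7.0]
  ],
  "claw": 1
}}

```text
time: 0.6
ee_pos: [0.3183, -0.2858, 0.2466]
tcp_rot: [-180.0, 0.0, -25.8]
wrist_force: [1.8, -0.3, -0.1]
opening: 0.0122
```

Run:
```python
from h import *
print(get_obs()['opening']);go([.45,-.05,.25],YAW)
```

```text
0.012246889623608615
t 0.6 units [  0.64 -10.78  -0.13] roll -5.92 F [ 1.8 -0.3 -0.1] pos [ 0.3183 -0.2858  0.2466] [-180.     0.   -25.8]
```

Call:
{"name": "arm_command", "arguments": {
  "increments": [
    [[0.1, -2.0, 0], -1.2],
    [[0.2, -4.0, 0], -2.4],
    [[0.4, -6.0, -0.1], -3.6],
    [[0.5, -8.0, -0.1], -4.8],
    [[0.6, -9.8, -0.1], -5.9]
  ]
}}

```text
time: 1.1
ee_pos: [0.439, -0.0696, 0.2493]
tcp_rot: [-179.9, -0.0, 9.9]
wrist_force: [0.2, -0.4, 0.0]
opening: -0.0002
```

Call:
{"name": "arm_command", "arguments": {
  "increments": [
    [[0, -0.5, 0], 0],
    [[0, -0.5, 0], 0],
    [[0, -0.5, 0], 0]
  ]
}}

```text
time: 1.4
ee_pos: [0.4368, -0.0573, 0.2491]
tcp_rot: [-179.9, 0.0, 9.9]
wrist_force: [-0.5, 1.0, 0.1]
opening: 0.0003
```

Run:
```python
from h import *
o,c=snap('wrist','w1');print(o['opening'],c['K'],c['hand_eye']);go([.45,-.05,.25],YAW)
```

```text
0.00025244127728744426 [[406.28222384   0.         322.46237412]
 [  0.         406.28222384 237.90973696]
 [  0.           0.           1.        ]] [[ 9.99996966e-01 -1.06360562e-03 -2.22185460e-03 -8.49179193e-04]
 [ 1.72670389e-03  9.45947064e-01  3.24316467e-01 -8.46848170e-02]
 [ 1.75681202e-03 -3.24319320e-01  9.45946030e-01 -1.31508508e-01]
 [ 0.00000000e+00  0.00000000e+00  0.00000000e+00  1.00000000e+00]]
t 1.45 units [ 0.58 -0.22 -0.03] roll 0.03 F [-0.5 -0.4  0.1] pos [ 0.4367 -0.0578  0.2492] [-179.9    0.     9.9]
```

View pics/w1.png

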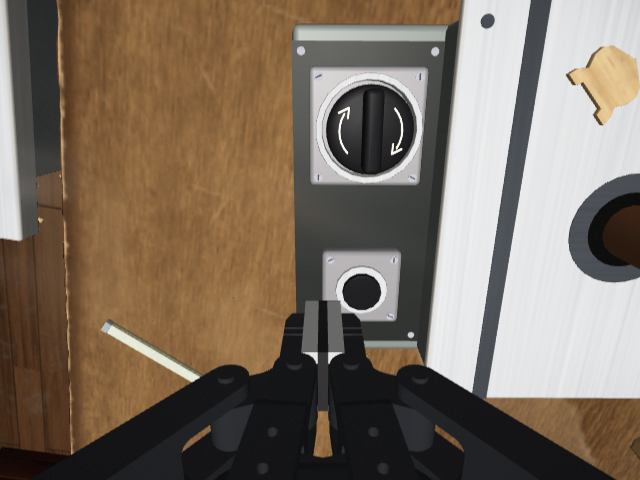

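The wrist view shows the stop bar running vertically at about (372,131), the reset at (361,292), and the closed fingertips at about (323,305). I'll refine both positions.

Run:
```python
from h import *
o,c=pickle.load(open('w1.pkl','rb')); W=cloud(c,o)
def rect(box,lo,hi):
    x0,y0,x1,y1=box; p=W[y0:y1,x0:x1].reshape(-1,3); p=p[(p[:,2]>lo)&(p[:,2]<hi)]
    print(box,len(p),p.mean(0).round(4),cv2.minAreaRect((p[:,:2]*1000).astype(np.float32)))
rect((305,60,430,190),.066,.076)   # stop box
rect((305,60,430,190),.105,.12)   # bar top
rect((318,245,405,325),.066,.072) # reset box
rect((318,245,405,305),.078,.085)
rect((440,0,640,380),.105,.114)
print(W[131,373],W[120,373],W[290,361],W[305,312],W[303,335],W[131,350])
g=cv2.resize(c['frame'][55:195,300:440,::-1],(600,600),interpolation=cv2.INTER_CUBIC);cv2.imwrite('pics/w1z.png',g)
# predicted projections of stop_top, reset_top, ring centre
M=Rn.from_euler('xyz',o['tcp_rot'],degrees=True).as_matrix();T=c['hand_eye'];K=c['K']
for n,p in dict(stop=(-.115,.065,.113),e1=(-.115,.092,.113),e2=(-.115,.038,.113),ring=(-.115,.065,.085),reset=(-.115,-.065,.0805)).items():
    q=M.T@(S(*p)-o['ee_pos']); q=T[:3,:3].T@(q-T[:3,3]); print(n,(K@q/q[2])[:2].round(1))
```

```text
(305, 60, 430, 190) 5068 [0.4501 0.0167 0.0704] ((456.435302734375, 11.413188934326172), (86.35054779052734, 85.12128448486328), 9.861495018005371)
(305, 60, 430, 190) 1600 [0.4558 0.0124 0.112 ] ((456.5267028808594, 11.610971450805664), (12.371562004089355, 53.257747650146484), 9.54464340209961)
(318, 245, 405, 325) 2990 [ 0.4792 -0.1073  0.0704] ((478.0887145996094, -115.89366149902344), (65.6641616821289, 65.26136779785156), 9.545289993286133)
(318, 245, 405, 305) 967 [ 0.4774 -0.1147  0.0803] ((477.501708984375, -114.18373107910156), (30.463150024414062, 26.6472225189209), 10.802327156066895)
(440, 0, 640, 380) 70083 [ 0.5786 -0.0162  0.1098] ((592.769287109375, -24.31982421875), (158.90927124023438, 281.9856872558594), 15.224533081054688)
[0.45597745 0.01225053 0.11284873] [0.45457632 0.01885969 0.1126811 ] [ 0.47678635 -0.11374888  0.0815503 ] [ 0.42962102 -0.04583876  0.24659802] [ 0.43804416 -0.04438606  0.24501056] [0.44285015 0.00865075 0.09478726]
stop [374.7 132.9]
e1 [376.6  87.9]
e2 [372.9 175. ]
ring [370.  129.8]
reset [363.  293.3]
```

View pics/w1z.png

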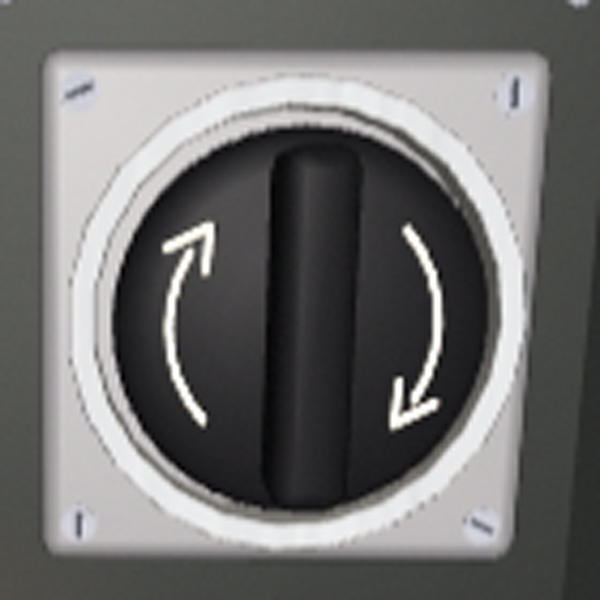

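```bash
sed -i 's/O=np.array.*/O=np.array([.5807,-.0329,0.])/' h.py
python3 - <<'E'
from h import *
print(S(-.115,.065,0),S(-.115,-.065,0)); go(S(-.115,.065,.135),YAW)
E
```

```text
[0.45639229 0.01179445 0.        ] [ 0.47829591 -0.116347    0.        ]
t 1.45 units [ 1.25 -2.6   4.57] roll 0.03 F [-0.5 -0.4  0.1] pos [ 0.4367 -0.0578  0.2492] [-179.9    0.     9.9]
```

Call:
{"name": "arm_command", "arguments": {
  "increments": [
    [[1.25, -1.6, 0.5], 0],
    [[1.25, -2.6, 1.8], 0],
    [[1.25, -2.6, 3.2], 0],
    [[1.25, -2.6, 4.3], 0],
    [[1.25, -2.6, 4.57], 0]
  ],
  "force": 60
}}

```text
time: 1.95
ee_pos: [0.4548, 0.0107, 0.1321]
tcp_rot: [-179.9, 0.3, 9.8]
wrist_force: [-0.4, -0.7, -0.9]
opening: -0.0
```

Call:
{"name": "arm_command", "arguments": {
  "increments": [
    [[0, 0, 0.1], 0],
    [[0, 0, 0.1], 0]
  ]
}}

```text
time: 2.15
ee_pos: [0.455, 0.0099, 0.1303]
tcp_rot: [-179.9, 0.2, 9.7]
wrist_force: [-1.1, 0.2, -0.2]
opening: 0.0
```

Run:
```python
from h import *
go(S(-.115,.065,.1235),YAW)
```

```text
t 2.15 units [ 0.07 -0.07  0.27] roll -0.01 F [-1.1  0.2 -0.2] pos [0.455  0.0099 0.1303] [-179.9    0.2    9.7]
```

Call:
{"name": "arm_command", "arguments": {
  "increments": [
    [[0.05, -0.07, 0.2], 0],
    [[0.05, -0.07, 0.35], 0],
    [[0.05, -0.07, 0.5], 0],
    [[0.05, -0.07, 0.6], 0],
    [[0.05, -0.07, 0.64], 0]
  ]
}}

```text
time: 2.65
ee_pos: [0.4566, 0.0118, 0.1148]
tcp_rot: [-180.0, 0.1, 9.7]
wrist_force: [3.5, -1.1, 5.2]
opening: -0.0002
```

Call:
{"name": "arm_command", "arguments": {
  "increments": [
    [[0, 0, 0.08], 0],
    [[0, 0, 0.08], 0]
  ]
}}

```text
time: 2.85
ee_pos: [0.4568, 0.0118, 0.1138]
tcp_rot: [-180.0, 0.1, 9.7]
wrist_force: [-0.3, -0.9, 9.3]
opening: -0.0
```

Call:
{"name": "arm_command", "arguments": {
  "increments": [
    [[0, 0, 0.08], 0],
    [[0, 0, 0.12], 0],
    [[0, 0, 0.12], 0]
  ]
}}

```text
time: 3.15
ee_pos: [0.4571, 0.0118, 0.1135]
tcp_rot: [-180.0, -0.1, 9.7]
wrist_force: [-7.4, 0.1, 25.0]
opening: 0.0003
```

Call:
{"name": "arm_command", "arguments": {
  "increments": [
    [[0, 0, -0.2], 0],
    [[0, 0, -0.5], 0],
    [[0, 0, -0.9], 0],
    [[0, 0, -1.2], 0]
  ]
}}

```text
time: 3.55
ee_pos: [0.457, 0.0118, 0.1442]
tcp_rot: [-180.0, -0.1, 9.7]
wrist_force: [0.2, -0.1, 0.1]
opening: 0.0
```

Run:
```python
from h import *
snap('side','s2');o,c=snap('scene','sc2');W=cloud(c)
f=c['frame'][280:370,290:400,::-1];cv2.imwrite('pics/sc2z.png',cv2.resize(f,None,fx=6,fy=6))
o,c=snap('wrist','w2');W=cloud(c,o)
L=(W-O)@Rn.from_euler('z',YAW,degrees=True).as_matrix()
for n,(x,y) in dict(headL=(-.133,.065),headR=(-.097,.065),barpy=(-.115,.087),barmy=(-.115,.045)).items():
    m=np.hypot(L[...,0]-x,L[...,1]-y)<.004; print(n,m.sum(),np.nanmedian(L[m][:,2]) if m.any() else None)
go(S(-.137,.094,.1075),YAW)
```

```text
headL 215 0.08581429326801379
headR 227 0.08571003027101717
barpy 254 0.10411955523132538
barmy 0 None
t 3.7 units [-0.92 -1.17  1.46] roll -0.0 F [0.2 1.  0.7] pos [0.4573 0.0118 0.1439] [-1.8e+02 -1.0e-01  9.7e+00]
```

View pics/w2.png

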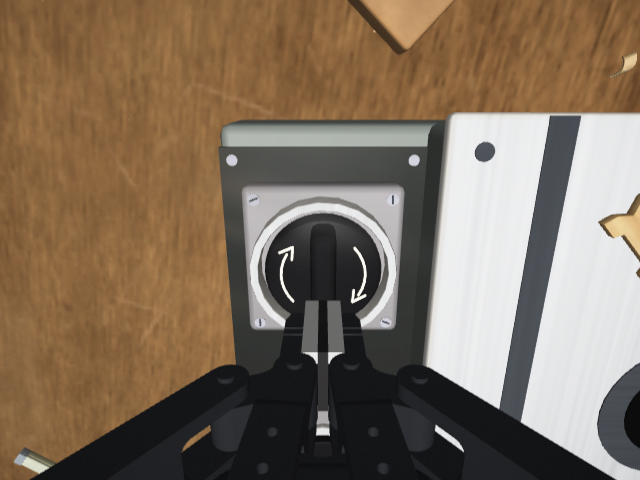

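View pics/sc2z.png

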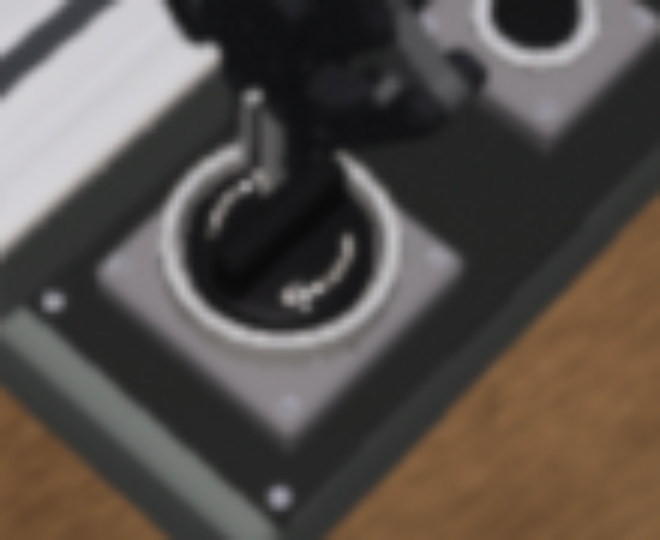

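It's latched: bar top at 104 mm, head at 86 mm, and in the wrist view the head sits within the ring around (323,265). Next I'll move beside the -x flank at the +y end.

Run:
```python
from h import *
go(S(-.14,.093,.1075),YAW)
```

```text
t 3.7 units [-1.04 -1.13  1.45] roll -0.0 F [0.2 1.  0.7] pos [0.4573 0.0118 0.1439] [-1.8e+02 -1.0e-01  9.7e+00]
```

Call:
{"name": "arm_command", "arguments": {
  "increments": [
    [[-1.04, -1.13, 0.2], 0],
    [[-1.04, -1.13, 0.6], 0],
    [[-1.04, -1.13, 1.1], 0],
    [[-1.04, -1.13, 1.4], 0],
    [[-1.04, -1.13, 1.45], 0]
  ]
}}

```text
time: 4.2
ee_pos: [0.4266, 0.035, 0.1061]
tcp_rot: [-180.0, -0.0, 9.7]
wrist_force: [-0.8, 0.0, 0.0]
opening: -0.0003
```

Run:
```python
from h import *
o,c=snap('side','s3');cv2.imwrite('pics/s3z.png',cv2.resize(c['frame'][200:290,200:320,::-1],None,fx=6,fy=6))
go(S(-.14,.093,.1075),YAW)
```

```text
t 4.25 units [ 0.01 -0.01 -0.04] roll -0.01 F [-0.9 -0.3  0.2] pos [0.4268 0.035  0.1066] [-180.    -0.     9.7]
```

View pics/s3z.png

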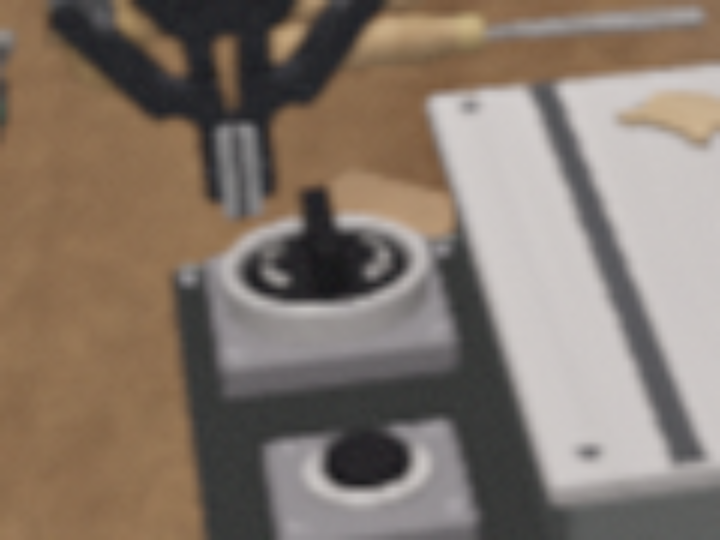

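The side zoom shows the tips at about (243,212), left of the bar at (318,215), with a clear gap. I'll sweep towards +x in stages.

Call:
{"name": "arm_command", "arguments": {
  "increments": [
    [[0.15, 0, -0.04], 0],
    [[0.25, 0, -0.04], 0],
    [[0.35, 0, -0.04], 0],
    [[0.45, 0, -0.04], 0],
    [[0.5, 0, -0.04], 0]
  ]
}}

```text
time: 4.75
ee_pos: [0.4394, 0.0372, 0.1077]
tcp_rot: [-180.0, -0.0, 9.7]
wrist_force: [-0.7, 0.9, 0.5]
opening: 0.0
```

Call:
{"name": "arm_command", "arguments": {
  "increments": [
    [[0.1, 0, 0], 0],
    [[0.2, 0, 0], 0],
    [[0.2, 0, 0], 0]
  ]
}}

```text
time: 5.05
ee_pos: [0.4445, 0.0381, 0.1077]
tcp_rot: [-180.0, -0.0, 9.7]
wrist_force: [-1.4, 0.1, 0.6]
opening: 0.0003
```

```bash
cat >> h.py <<'E'
def look(tag):
    o,c=snap('side',tag+'s');a=cv2.resize(c['frame'][200:290,200:300,::-1],(400,360))
    o,c=snap('wrist',tag+'w');b=c['frame'][150:350,230:430,::-1]; b=cv2.resize(b,(360,360))
    cv2.imwrite(f'pics/{tag}.png',np.hstack([a,b]))
    L=(get_obs()['ee_pos']-O)@Rn.from_euler('z',YAW,degrees=True).as_matrix();print('sander xyz',L.round(4))
    W=cloud(c,o);L=(W-O)@Rn.from_euler('z',YAW,degrees=True).as_matrix()
    m=(np.hypot(L[...,0]+.115,L[...,1]-.065)<.03);h,e=np.histogram(L[m][:,2],bins=np.arange(.08,.12,.002));print(dict(zip(e.round(3),h)))
E
python3 - <<'E'
from h import *
look('p1'); go(S(-.12,.093,.1075),YAW)
E
```

```text
sander xyz [-0.1226  0.0929  0.1076]
{np.float64(0.08): np.int64(0), np.float64(0.082): np.int64(0), np.float64(0.084): np.int64(37), np.float64(0.086): np.int64(48), np.float64(0.088): np.int64(104), np.float64(0.09): np.int64(356), np.float64(0.092): np.int64(714), np.float64(0.094): np.int64(207), np.float64(0.096): np.int64(55), np.float64(0.098): np.int64(48), np.float64(0.1): np.int64(66), np.float64(0.102): np.int64(55), np.float64(0.104): np.int64(69), np.float64(0.106): np.int64(84), np.float64(0.108): np.int64(118), np.float64(0.11): np.int64(265), np.float64(0.112): np.int64(596), np.float64(0.114): np.int64(8), np.float64(0.116): np.int64(0)}
t 5.15 units [ 0.1  -0.    0.01] roll -0.01 F [-1.2  1.4  0. ] pos [0.4442 0.0381 0.1076] [-180.    -0.     9.7]
```

View pics/p1.png

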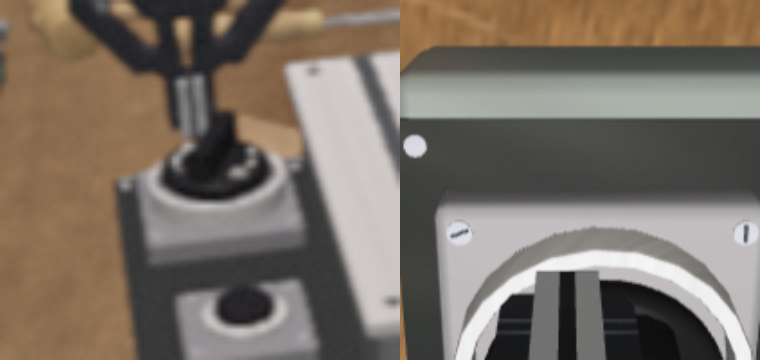

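The latch released: the bar top is at about 113 mm and the side view shows the head raised and the bar turned. I'll back off along -x, then lift.

Call:
{"name": "arm_command", "arguments": {
  "increments": [
    [[-0.2, 0, 0], 0],
    [[-0.5, 0, 0], 0],
    [[-0.9, 0, 0], 0],
    [[-0.9, 0, -0.8], 0],
    [[-0.9, 0, -1.6], 0]
  ]
}}

```text
time: 5.65
ee_pos: [0.4208, 0.034, 0.1479]
tcp_rot: [-180.0, 0.0, 9.6]
wrist_force: [0.4, 0.1, -0.6]
opening: -0.0001
```

Call:
{"name": "arm_command", "arguments": {
  "increments": [
    [[0.2, 1.5, -0.3], 0],
    [[0.5, 3, -0.3], 0],
    [[0.5, 3.2, -0.3], 0]
  ]
}}

```text
time: 5.95
ee_pos: [0.4469, -0.0453, 0.1558]
tcp_rot: [180.0, -0.0, 9.5]
wrist_force: [-0.3, 0.2, 0.3]
opening: -0.0001
```

Run:
```python
from h import *
look('p2'); go(S(-.115,-.065,.0975),YAW)
```

```text
sander xyz [-0.1346  0.0122  0.1553]
{np.float64(0.08): np.int64(0), np.float64(0.082): np.int64(0), np.float64(0.084): np.int64(0), np.float64(0.086): np.int64(8), np.float64(0.088): np.int64(89), np.float64(0.09): np.int64(884), np.float64(0.092): np.int64(4642), np.float64(0.094): np.int64(3201), np.float64(0.096): np.int64(84), np.float64(0.098): np.int64(30), np.float64(0.1): np.int64(42), np.float64(0.102): np.int64(43), np.float64(0.104): np.int64(39), np.float64(0.106): np.int64(40), np.float64(0.108): np.int64(189), np.float64(0.11): np.int64(935), np.float64(0.112): np.int64(2179), np.float64(0.114): np.int64(42), np.float64(0.116): np.int64(0)}
t 6.05 units [0.8  3.09 2.31] roll -0.03 F [-0.4 -0.1 -0.2] pos [ 0.446  -0.0436  0.1553] [-180.     0.     9.5]
```

View pics/p2w.png

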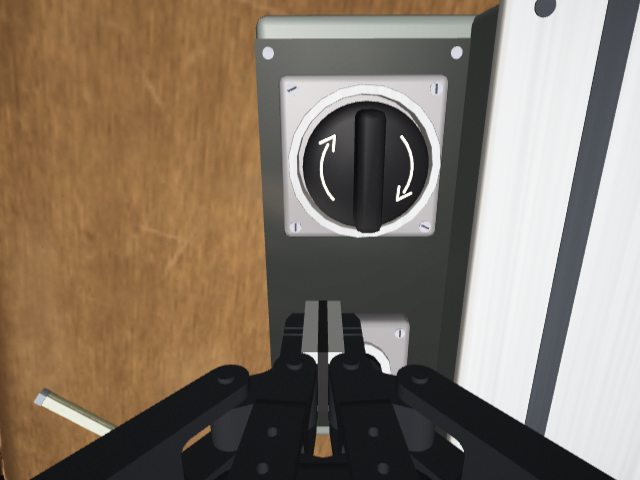

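The stop is up and back at zero twist: in the wrist view the bar is vertical at (370,170), and its top measures about 113 mm. Now the reset.

Call:
{"name": "arm_command", "arguments": {
  "increments": [
    [[0.4, 1.6, 0.3], 0],
    [[0.8, 3.1, 0.8], 0],
    [[0.8, 3.1, 1.6], 0],
    [[0.8, 3.1, 2.1], 0],
    [[0.8, 3.1, 2.2], 0]
  ]
}}

```text
time: 6.55
ee_pos: [0.4772, -0.1155, 0.0987]
tcp_rot: [-179.9, 0.2, 9.6]
wrist_force: [0.8, 0.5, -0.0]
opening: 0.0003
```

Run:
```python
from h import *
go(S(-.115,-.065,.0865),YAW)
```

```text
t 6.55 units [0.04 0.04 0.49] roll -0.02 F [ 0.8  0.5 -0. ] pos [ 0.4772 -0.1155  0.0987] [-179.9    0.2    9.6]
```

Call:
{"name": "arm_command", "arguments": {
  "increments": [
    [[0.04, 0.04, 0.15], 0],
    [[0.04, 0.04, 0.3], 0],
    [[0.04, 0.04, 0.4], 0],
    [[0.04, 0.04, 0.48], 0],
    [[0.04, 0.04, 0.5], 0]
  ]
}}

```text
time: 7.05
ee_pos: [0.4785, -0.1159, 0.0867]
tcp_rot: [-179.9, 0.1, 9.6]
wrist_force: [-1.3, 4.0, 5.0]
opening: 0.0003
```

Call:
{"name": "arm_command", "arguments": {
  "increments": [
    [[0, 0, 0.06], 0],
    [[0, 0, 0.06], 0]
  ]
}}

```text
time: 7.25
ee_pos: [0.4786, -0.1159, 0.0864]
tcp_rot: [-179.9, 0.1, 9.6]
wrist_force: [-4.4, 2.7, 12.6]
opening: 0.0002
```

Call:
{"name": "arm_command", "arguments": {
  "increments": [
    [[0, 0, 0.06], 0],
    [[0, 0, 0.06], 0]
  ]
}}

```text
time: 7.45
ee_pos: [0.4786, -0.1159, 0.0864]
tcp_rot: [-179.9, 0.0, 9.6]
wrist_force: [-5.3, 4.2, 12.9]
opening: 0.0001
```

Call:
{"name": "arm_command", "arguments": {
  "increments": [
    [[0, 0, 0.1], 0],
    [[0, 0, 0.12], 0],
    [[0, 0, 0.12], 0]
  ]
}}

```text
time: 7.75
ee_pos: [0.4787, -0.1159, 0.0862]
tcp_rot: [-180.0, -0.1, 9.6]
wrist_force: [-10.0, 3.9, 24.6]
opening: -0.0003
```

Call:
{"name": "arm_command", "arguments": {
  "increments": [
    [[0, 0, -0.3], 0],
    [[0, 0, -1], 0],
    [[0, 0, -2], 0],
    [[0, 0, -3.5], 0],
    [[-1, 0, -5], 0]
  ]
}}

```text
time: 8.25
ee_pos: [0.4546, -0.1203, 0.2116]
tcp_rot: [-180.0, -0.0, 9.6]
wrist_force: [-0.2, 0.0, 0.7]
opening: 0.0002
```

Call:
{"name": "arm_command", "arguments": {
  "increments": [
    [[-0.5, 1.5, 0], 0],
    [[-0.5, 2, 0], 0],
    [[-0.5, 2, 0], 0]
  ]
}}

```text
time: 8.55
ee_pos: [0.4506, -0.1731, 0.2111]
tcp_rot: [-180.0, 0.0, 9.5]
wrist_force: [-1.2, 0.4, -0.9]
opening: -0.0001
```

Run:
```python
from h import *
look('p3'); o,c=snap('scene','sc3')
o,c=pickle.load(open('p3w.pkl','rb'));W=cloud(c,o);L=(W-O)@Rn.from_euler('z',YAW,degrees=True).as_matrix()
for n in ('w','s'):
    o,c=pickle.load(open('p3%s.pkl'%n,'rb'));L=(cloud(c,o)-O)@Rn.from_euler('z',YAW,degrees=True).as_matrix()
    m=np.hypot(L[...,0]+.115,L[...,1]+.065)<.01; print('reset z',m.sum(),np.nanmedian(L[m][:,2]))
o,c=pickle.load(open('s2.pkl','rb')) # before, same camera
L=(cloud(c)-O)@Rn.from_euler('z',YAW,degrees=True).as_matrix()
m=np.hypot(L[...,0]+.115,L[...,1]+.065)<.01; print('before side reset z',m.sum(),np.nanmedian(L[m][:,2]))
print(get_obs()['wrist_force'],get_obs()['time'])
```

```text
sander xyz [-0.1517 -0.1147  0.2108]
{np.float64(0.08): np.int64(0), np.float64(0.082): np.int64(0), np.float64(0.084): np.int64(0), np.float64(0.086): np.int64(0), np.float64(0.088): np.int64(0), np.float64(0.09): np.int64(0), np.float64(0.092): np.int64(0), np.float64(0.094): np.int64(0), np.float64(0.096): np.int64(0), np.float64(0.098): np.int64(0), np.float64(0.1): np.int64(0), np.float64(0.102): np.int64(0), np.float64(0.104): np.int64(0), np.float64(0.106): np.int64(0), np.float64(0.108): np.int64(0), np.float64(0.11): np.int64(0), np.float64(0.112): np.int64(0), np.float64(0.114): np.int64(0), np.float64(0.116): np.int64(0)}
reset z 777 0.0802969571101198
reset z 42 0.0825929993134869
before side reset z 39 0.08262338955794728
[-0.33494213 -0.33489252  0.11869071] 8.7
```

View pics/p3w.png

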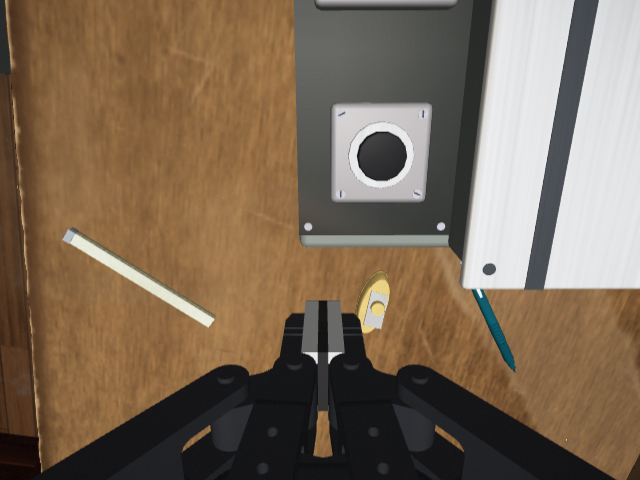

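View pics/sc3.png

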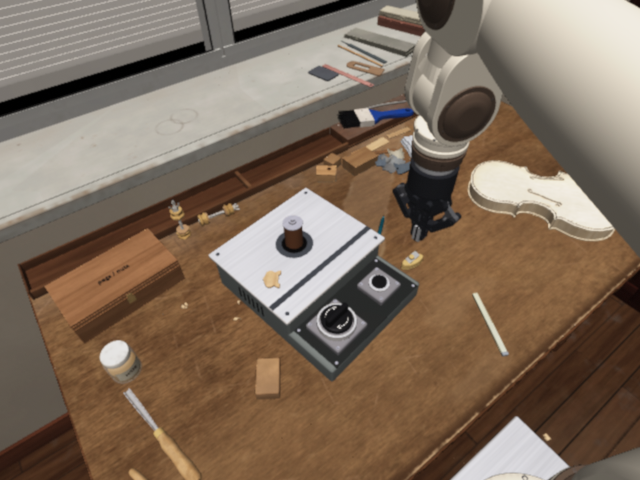

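The wrist view shows the reset at (380,155) back out (80.3 mm). In the scene view the stop is up at (338,320), and the loose items lie where they were. The arm is clear of everything.

Run:
```python
from h import *
job_done(); print(get_obs()['time'])
```

```text
the job is handed in; nothing more can be done
the job is handed in; nothing more can be done
```

The stop test is done in the order asked, with closed fingertips throughout, and handed in after about 9 s of robot time.

- **Stop press:** I pressed the bar's top to the bottom stop (25 N on the last push). After letting go, it stayed latched, with the bar top at 104 mm and the head at 86 mm above the table.
- **Twist:** I pushed only the flank facing the robot (-x), near the bar's left end, clockwise until the latch freed. Backed off, the bar top read about 113 mm and the bar was back at zero twist.
- **Reset press:** I pressed it about 5 mm, until it moved hardly any further as the force rose to 25 N, then let go. It sprang back to 80.3 mm, against 80.5 mm expected.

**Last checks:** The wrist force read about 0 N with the arm clear. The bridge blank, cork block, plane and pencil looked unmoved by eye; I did not measure them. The side camera read about 2 mm higher than the other two, which is within its stated calibration. Nothing else failed or disagreed.

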